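# Refill the glue cartridge and set the dosing knob

## Task

Refill the edge bander's glue: take the blue scoop by its upright grip, tip all five yellow glue chunks from it through the steel funnel into the clear cartridge, and stand the empty scoop back upright on its rubber mat. Then turn the black dosing knob until its white pointer meets the red index mark, and let go. Leave the roller, the coil and the wrench where they are.

Things in the scene. Friction and masses are not known exactly. Their poses are not given: they have to be found in the camera images.
- scoop: Blue open scoop, 0.18 kg. Origin: centre of the underside of its floor; z up, +x to its rear (black grip), -x to its open mouth. Floor 110 (x) x 84 (y) x 4 mm, side and rear walls 45 high; in front a ramp 36 long and 84 wide rises 15 degrees to the open mouth and keeps the chunks in while level. They slide out when it is tipped mouth-down by 50 to 65 degrees.
- scoop_grip (a point): Where to grip the scoop: centre of its upright black grip tab, at (51, 0, 92) mm in the scoop's frame, same axes. The tab is 12 thick (x), 44 wide (y) and reaches from 44 to 116 above the scoop's underside; pinch it from above across its thickness (fingers closing along the scoop's x).
- scoop_lip (a point): Middle of the scoop's pouring edge, at (-90, 0, 14) mm in the scoop's frame.
- mat: Dark rubber mat fixed on the bench, 200 (x) x 160 (y) x 4 mm, where the scoop stands at the start and belongs. Origin: centre of its underside, z up.
- filler: Fixed glue filler: grey base plate 130 x 130 x 12, a clear upright cartridge tube (inner diameter 62, from 12 to 95 above the bench, its floor at 16) and on it a fixed steel funnel that widens from 62 to 164 across at its mouth, 165 above the bench. Origin: under the tube's axis, at bench height; z up along the tube's axis.
- funnel_mouth (a point): Centre of the funnel's mouth, 165 mm above the filler's origin.
- dosing_unit: Fixed white box 150 x 150 x 68 mm with an aluminium dial plate (136 across, top at 74) and on it the black dosing knob. Origin: centre of its underside, under the knob's axis.
- knob_grip (a point): On the knob's upright axis, at the height to grip: 104 mm above the bench. The knob's grip is a black bar 70 long, 16 thick, standing from 82 to 114 above the bench, on a disc 76 across. This frame turns with the knob: x lies along the bar towards the white pointer, y across the bar. Pinch it from above across its thickness.
- dose_knob (a joint): Angle of the dosing knob in rad: range 0 to 3.1, grows clockwise seen from above. A friction brake of about 0.1 N m keeps it where it is left.
- pointer_tip (a point): Tip of the white pointer on one end of the knob's bar (a white stripe runs to it along the bar), 50 mm from the knob's axis, 80 mm above the bench.
- index_mark (a point): The place 50 mm from the knob's axis at which the pointer's tip meets the middle of the red index mark. The mark is a red block 14 mm wide on the dark ring round the knob, 51 to 66 mm from the axis. It does not turn with the knob; from the start it lies 0.6 to 1.6 rad clockwise of the pointer.
- roller: Bystander: spare grey roller standing upright, 60 across, 75 high. Origin: centre of its underside.
- edge_coil: Bystander: brown coil of edging lying flat, 120 across, 24 high. Origin: centre of its underside.
- wrench: Bystander: wrench lying flat, 170 long along its x, 20 high. Origin: under its middle.
- chunk0: Yellow glue chunk, a rounded cylinder 23 across and 22 high, 12 g, standing in the scoop at the start. Origin: centre of one flat face.
- chunk1: Yellow glue chunk, a rounded cylinder 23 across and 22 high, 12 g, standing in the scoop at the start. Origin: centre of one flat face.
- chunk2: Yellow glue chunk, a rounded cylinder 23 across and 22 high, 12 g, standing in the scoop at the start. Origin: centre of one flat face.
- chunk3: Yellow glue chunk, a rounded cylinder 23 across and 22 high, 12 g, standing in the scoop at the start. Origin: centre of one flat face.
- chunk4: Yellow glue chunk, a rounded cylinder 23 across and 22 high, 12 g, standing in the scoop at the start. Origin: centre of one flat face.

How it is judged:
By the outcome, as a careful person would: the job done as asked, in the order asked, and still so for the second after the job is handed in, with the robot touching nothing.
It also fails if it takes over 72 s, if anything falls off the work surface, if the arm or the gripper's body presses on something with over 40 N, if the wrist force passes 120 N, or if a joint passes its speed limit or range.

## Robot

A 6-joint arm with a two-finger parallel gripper is mounted at the origin on the work surface. World frame = base frame: x ahead of the robot, y to its left, z up, the work surface at z = 0. Lengths are in m, angles in rad, forces in N, time in s.
With the tool pointing down it reaches from about 0.225 to 0.875 m from the base axis. Payload 3.4 kg.
Tool frame: the origin (TCP) lies at the very end of the fingers, on their centre line; the grasp point (between the pads) lies 19 mm behind it (manip.tcp_to_grasp is the distance from the TCP to the grasp point, in m); z points along the fingers, y is the line along which they close (so a half turn about z gives the same grasp; the last joint's range is limited). The gripper opens to 85 mm and grips with 20 to 120 N. Pads are 22 mm wide; open, the fingers measure 114 mm over their backs; the gripper's body (76 mm by 85 mm) begins 54 mm behind the grasp point. The pads swing forward as they close: fully open they stand 13 mm farther back than shut.
Start: joints at [-1.265, 0.276, 1.505, -0, 1.361, -0.121], TCP at [0.238, -0.523, 0.231] pointing down, gripper open.
Joint ranges: [-2.89, 2.89], [-0.75, 2.08], [0.22, 2.7], [-1.18, 4.32], [0.11, 2.71], [-2.7, 2.7]. Speed limits (rad/s): [2.57, 2.57, 3.14, 3.14, 3.14, 3.14].

## Interface

Orientations are given as a unit quaternion [w, x, y, z].
In Python, from rig import status, get_image, job, manip gives the robot as it stands.
- The arm moves only by the tool apply_moves, never from a script. Its arguments are lists of equal length, an entry for each row: "xyz": the shift along the tool's x, y, z each as a share of 0.3 m, from -1 to 1, a list of three; "rot": the turn, a rotation vector about the tool's x, y, z each as a share of 60 degrees, from -1 to 1, a list of three; "hand": the opening, from -1 (shut) to 1 (fully open). A call has 1 to 8 rows; each row shifts and turns the commanded pose from where the row before left it, along the tool's axes as they then stand; what a row does not reach is not made up. A row lasts 1/8 s, in which the tool goes at most 62.5 mm and 10.7 degrees, less where a joint would pass 70% of its speed; a pose out of reach is approached as far as the arm can. A call with a number of a shift or a turn outside -1 to 1 is refused whole. A call with a gripper value outside its range is refused whole. The fingers move at their own pace and stop on an object; "force" is the grip in N (left out, the last holds). Time passes only in rows, so rows that do not move let the fingers close. It gives the time, the measured TCP pose, the force, the opening and the grip force at its end, in the units of the state.
- status.get_state(): the state, without advancing time (a new reading comes with each control period).
- get_image(name): name is "scene" or "side" or "wrist"; returns a dict with "pixels" (480x640x3 uint8, red, green, blue), "fovy" (degrees; the focal length in pixels is half the picture's height over the tangent of half this angle, whatever the lens; pixels are square), "cx", "cy" (the principal point, pixels), "dist" ([k1, k2, p1, p2, k3] as OpenCV has them; the pictures are not rectified), "origin" and "orientation" of the camera in the world; the wrist camera has in their place "tool_from_camera" (4x4, takes a point from camera to tool coordinates, whose origin is the TCP and whose axes are the flange's). Camera axes: x right, y down, z forward; pixel columns grow to the right and rows downward; lengths in m; the calibration is good to about 2 mm. A picture is of the moment at which its call begins: read the wrist's pose just before it. There is no depth.
- job.sign_off(): hands the job in; it is judged then, once.
The state is a dict: "clock": time; "qpos": joint angles; "qd": joint speeds; "effort": joint torques, N m; "position": TCP position; "ee_rot": TCP orientation; "contact_force": force on the tool from outside, world axes, zero at the start; "moment": the same for the moment, N m; "width": finger opening in m; "gripper_force": force on a finger pad.
Only numpy, scipy, OpenCV 4.12 (cv2) and the standard library are available. Lean on these libraries where they do the work, as an engineer would, in place of code of your own. Each camera call takes 0.05 s, during which the arm holds its last target. There are 200 camera calls.

## Working session

There is one attempt and no reset: what is moved stays moved. The work goes in short steps, Python scripts to look and compute and a tool call to move; the robot and the scene stay as the last step left them, time stands still between calls to the robot, and variables do not carry over. Pictures are saved under pics/ and viewed, at most 10 in all, crops included, and the job is handed in when it is done.

Besides the shell and the picture viewer there is one more tool, called after ">>>" as name(argument=value, ...) on one line, values as JSON. apply_moves: Moves the arm, as the interface text tells. Its arguments: {"type":"object","properties":{"xyz":{"type":"array","items":{"type":"array","items":{"type":"number","minimum":-1,"maximum":1}}},"rot":{"type":"array","items":{"type":"array","items":{"type":"number","minimum":-1,"maximum":1}}},"hand":{"type":"array","items":{"type":"number"}},"force":{"type":"number"}},"required":["xyz","rot","hand"]}

```bash
ls; mkdir -p pics
python3 - <<'E'
from rig import status,get_image,manip
import cv2,numpy as np,pickle
s=status.get_state();print(s, manip.tcp_to_grasp)
ims={}
for n in("scene","side","wrist"):
    d=get_image(n);ims[n]=d
    print(n,{k:v for k,v in d.items() if k!="pixels"})
    cv2.imwrite(f"pics/{n}0.png",d["pixels"][:,:,::-1])
pickle.dump((s,ims),open("im0.pkl","wb"))
E
```

```text
pics
{'clock': 0.0, 'qpos': array([-1.26502650e+00,  2.76616406e-01,  1.50614037e+00, -3.57356326e-05,
        1.36070707e+00, -1.20996975e-01]), 'qd': array([-0.00053103,  0.00099516,  0.0009278 , -0.00145857, -0.00221404,
       -0.00205626]), 'effort': array([-6.81153942e-04, -4.16771865e+01, -2.45807272e+01,  2.34024455e-04,
        1.10220682e-02, -1.18631743e-05]), 'position': array([ 0.23783252, -0.52292094,  0.23042463]), 'ee_rot': array([-9.29991389e-04,  9.77318795e-01,  2.11771334e-01, -1.03710140e-04]), 'contact_force': array([1.04719374, 0.48657415, 0.11083315]), 'moment': array([-0.07643264,  0.04105839,  0.056967  ]), 'gripper_force': 0.0, 'width': 0.08556663886589025} 0.0187
scene {'fovy': 56.58682500095072, 'cx': 319.7971291542959, 'cy': 237.85684508034768, 'dist': array([-0.09050175,  0.        ,  0.        ,  0.        ,  0.        ]), 'origin': array([0.93004602, 0.69174417, 0.63281976]), 'orientation': array([-0.10594957,  0.22578712,  0.85791487, -0.44919588])}
side {'fovy': 50.70812132453755, 'cx': 326.8203158239966, 'cy': 240.14548621387854, 'dist': array([-0.02819666,  0.        ,  0.        ,  0.        ,  0.        ]), 'origin': array([0.39280006, 0.69175603, 0.77409262]), 'orientation': array([ 0.05198902, -0.11798577,  0.90995684, -0.39415104])}
wrist {'fovy': 69.0776367161319, 'cx': 319.4352139793417, 'cy': 241.60464682853208, 'dist': array([-0.02513887,  0.        ,  0.        ,  0.        ,  0.        ]), 'tool_from_camera': array([[-2.63133914e-04, -9.60639485e-01, -2.77797966e-01,
         7.15029071e-02],
       [ 9.99999960e-01, -2.82630780e-04,  3.01383912e-05,
         2.98352578e-04],
       [-1.07466385e-04, -2.77797947e-01,  9.60639521e-01,
        -1.42603120e-01],
       [ 0.00000000e+00,  0.00000000e+00,  0.00000000e+00,
         1.00000000e+00]])}
```

View pics/scene0.png

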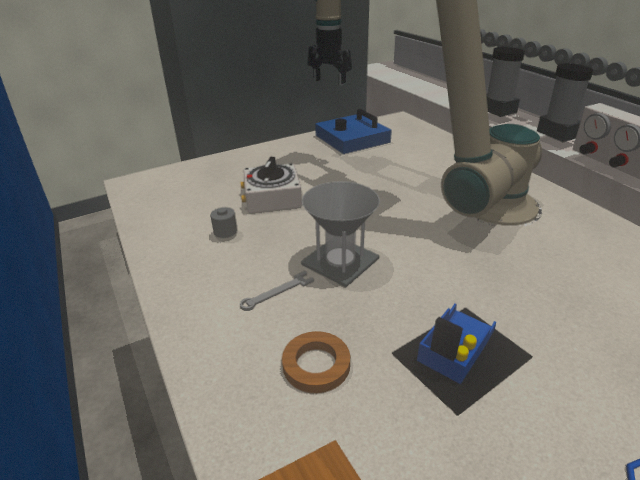

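View pics/side0.png

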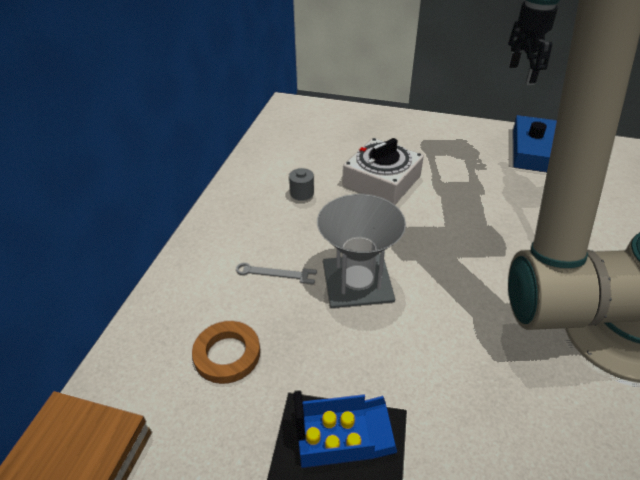

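The scene picture shows the scoop and mat at about (457,345), the filler at (340,235), the knob at (270,175), and the coil, wrench and roller. In the side picture the scoop is at (345,430) with its grip at (297,415) and its mouth to the right, towards the base. The funnel mouth is at (361,231).

```bash
cat > h.py <<'E'
import numpy as np,cv2,pickle
from scipy.spatial.transform import Rotation as R
def quat(q): return R.from_quat([q[1],q[2],q[3],q[0]])
def cam(d,s=None):
    f=240/np.tan(np.radians(d["fovy"])/2)
    K=np.array([[f,0,d["cx"]],[0,f,d["cy"]],[0,0,1.]])
    if "origin" in d: Rm=quat(d["orientation"]).as_matrix();o=np.array(d["origin"])
    else:
        T=np.array(d["tool_from_camera"]);Rt=quat(s["ee_rot"]).as_matrix()
        Rm=Rt@T[:3,:3];o=s["position"]+Rt@T[:3,3]
    return K,d["dist"],Rm,o
def ray(c,uv):
    K,D,Rm,o=c
    p=cv2.undistortPoints(np.array(uv,float).reshape(-1,1,2),K,D).reshape(-1,2)
    return np.c_[p,np.ones(len(p))]@Rm.T
def onz(c,uv,z):
    r=ray(c,uv);o=c[3];return o+r*((z-o[2])/r[:,2])[:,None]
def proj(c,P):
    K,D,Rm,o=c
    return cv2.projectPoints((np.atleast_2d(P)-o)@Rm,np.zeros(3),np.zeros(3),K,D)[0].reshape(-1,2)
def frame(x,y,yaw,P,z=0):
    return R.from_euler('z',yaw).apply(np.atleast_2d(P))+[x,y,z]
E
python3 - <<'E'
from h import *
s,I=pickle.load(open("im0.pkl","rb"))
a,b=cam(I["scene"]),cam(I["side"])
pr=lambda n,x:print(n,np.round(x,3).tolist())
pr("mat",onz(a,[(465,310),(532,355),(458,410),(393,353)],.004))
pr("mat side",onz(b,[(289,394),(407,408)],.004))
pr("funnel",onz(a,[(341,206)],.165));pr("",onz(b,[(361,231)],.165))
pr("knob",onz(a,[(271,175)],.074));pr("",onz(b,[(385,158)],.074))
pr("coil",onz(a,[(316,360)],.024));pr("roller",onz(a,[(224,215)],.075));pr("wrench",onz(a,[(245,304),(308,277)],.02))
V=[]
for n,x,y,w,h,k in(("scene",380,290,160,130,2.5),("side",260,375,160,105,2.5),("side",300,180,130,130,2.3),("scene",235,140,75,75,4)):
    V.append(cv2.resize(I[n]["pixels"][y:y+h,x:x+w,::-1],(400,300),interpolation=cv2.INTER_CUBIC))
cv2.imwrite("pics/c.png",np.vstack([np.hstack(V[:2]),np.hstack(V[2:])]))
E
```

```text
mat [[0.38, 0.267, 0.004], [0.357, 0.416, 0.004], [0.55, 0.431, 0.004], [0.569, 0.283, 0.004]]
mat side [[0.569, 0.28, 0.004], [0.373, 0.255, 0.004]]
funnel [[0.525, 0.026, 0.165]]
 [[0.507, 0.025, 0.165]]
knob [[0.526, -0.345, 0.074]]
 [[0.522, -0.35, 0.074]]
coil [[0.704, 0.242, 0.024]]
roller [[0.707, -0.21, 0.075]]
wrench [[0.759, 0.045, 0.02], [0.611, 0.034, 0.02]]
```

View pics/c.png

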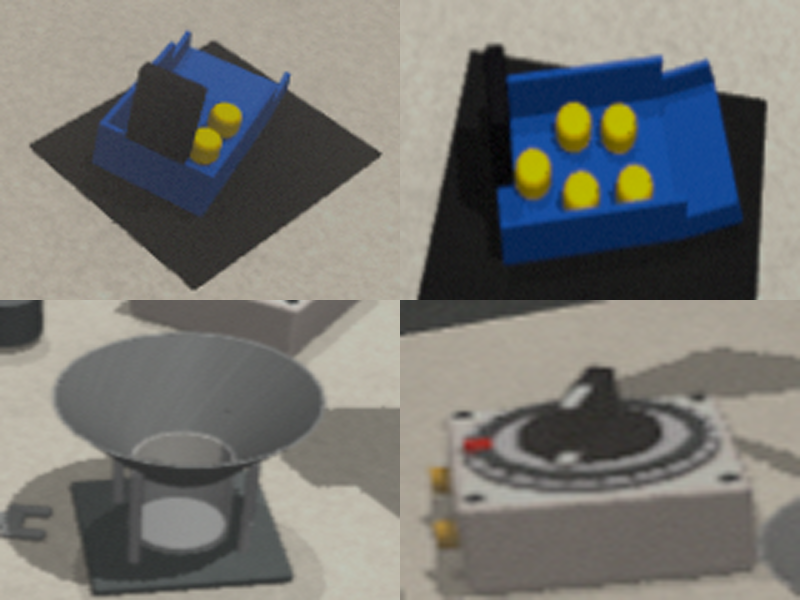

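The crops show the scoop and mat corners clearly. In the knob crop the pointer tip is at about scene (266,179) and the red mark at (250,176). Next I fit the poses.

Run:
```python
from h import *
from scipy.optimize import least_squares
s,I=pickle.load(open("im0.pkl","rb"))
a,b=cam(I["scene"]),cam(I["side"])
obs=[(a,(55,42,0),(460,383.2)),(a,(55,-42,0),(416.8,360.2)),(a,(51,0,116),(450,323.4)),
(b,(-90,42,14),(396.8,452)),(b,(55,42,0),(301.2,467)),(b,(55,-42,45),(302.8,402)),(b,(55,42,45),(299.2,442.2)),(b,(-55,-42,45),(364.4,395)),(b,(-55,42,45),(374.4,446.8))]
f=lambda p:np.concatenate([proj(c,frame(*p,np.array(P)/1e3,.004))[0]-q for c,P,q in obs])
r=least_squares(f,[.47,.34,.1],loss='soft_l1');print(r.x,np.round(r.fun if 0 else f(r.x),1).reshape(-1,2).tolist())
for n,P in(("grip",(.051,0,.092)),("lip",(-.09,0,.014))):print(n,frame(*r.x,P,.004))
mo=[(a,(465,310)),(a,(532,355)),(a,(458,410)),(a,(393,353))];P=[(-.1,-.08,.004),(-.1,.08,.004),(.1,.08,.004),(.1,-.08,.004)]
g=lambda p:np.concatenate([proj(c,frame(*p,Q))[0]-q for (c,q),Q in zip(mo+[(b,(289,394)),(b,(407,408))],P+[P[3],P[0]])])
m=least_squares(g,[.47,.34,.1]);print("mat",m.x,np.round(m.fun,1))
rim=onz(b,[(317.9,222),(405,224.6),(361.7,194.7),(361.7,251.9)],.165)
print(np.round(rim,3))
c=least_squares(lambda p:np.hypot(*(rim[:,:2]-p).T)-.082,[.5,.02]);print("funnel",c.x,np.round(c.fun,4))
Q=frame(*c.x,0,[(x,y,.012) for x in(-.065,.065) for y in(-.065,.065)]);print(proj(b,Q).round().tolist(),"vs plate (323,261)(388,262)(330,305)(394,300)")
print("pointer",onz(a,[(266.5,178.8)],.08),"mark",onz(a,[(249.6,175.7)],.076))
```

```text
[0.47710145 0.33418178 0.37629627] [[-1.0, 0.2], [-1.2, -0.7], [-1.9, -0.7], [-0.3, 0.7], [0.1, 1.0], [-7.0, 0.5], [0.9, 12.9], [0.9, -0.1], [0.7, -0.5]]
grip [[0.52453308 0.35292318 0.096     ]]
lip [[0.39339856 0.30110872 0.018     ]]
mat [0.46243164 0.34736075 0.10637875] [-0.4 -4.5  0.8 -0.5  0.8  3.9 -1.9 -1.4 -0.6 -1.   0.7  1.4]
[[ 0.588  0.021  0.165]
 [ 0.433 -0.012  0.165]
 [ 0.527 -0.078  0.165]
 [ 0.494  0.077  0.165]]
funnel [ 0.51162816 -0.00064445] [-0.0025 -0.0025 -0.0027 -0.0024]
[[395.0, 262.0], [384.0, 309.0], [335.0, 251.0], [319.0, 295.0]] vs plate (323,261)(388,262)(330,305)(394,300)
pointer [[ 0.54955234 -0.31950433  0.08      ]] mark [[ 0.57950257 -0.36846745  0.076     ]]
```

```bash
cat > plan.py <<'E'
import json,sys
from h import *
def save(s):
    L=pickle.load(open("log.pkl","rb")) if __import__("os").path.exists("log.pkl") else []
    L.append(s);pickle.dump(L,open("log.pkl","wb"))
def down(yaw):  # tool z down, tool y at azimuth yaw
    y=np.array([np.cos(yaw),np.sin(yaw),0]);z=np.array([0,0,-1.]);return R.from_matrix(np.c_[np.cross(y,z),y,z])
def rows(p0,R0,p1,R1,n=None,vmax=.058,wmax=10.0,hand=1):
    """straight line with constant turn; prints rows in calls of 8"""
    w=(R0.inv()*R1).as_rotvec();d=np.array(p1)-p0
    k=n or int(np.ceil(max(np.linalg.norm(d)/vmax,np.degrees(np.linalg.norm(w))/wmax,1)))
    X=[];Ri=R0
    for i in range(k):
        X.append(np.round(Ri.inv().apply(d/k)/.3,3).tolist());Ri=Ri*R.from_rotvec(w/k)
    rr=np.round(np.degrees(w/k)/60,3).tolist()
    for i in range(0,k,8):print(f'[{len(X[i:i+8])}] xyz',json.dumps(X[i:i+8]),'rot each',rr)
def now():
    from rig import status
    s=status.get_state();save(s);return s,np.array(s["position"]),quat(s["ee_rot"])
E
python3 - <<'E'
from plan import *
s,p,r=now()
m=[.4,-.1,.32]
rows(p,r,m,down(-.5))
rows(m,down(-.5),[.5245,.353,.22],down(.376))
E
```

```text
[8] xyz [[0.134, -0.133, -0.037], [0.145, -0.121, -0.037], [0.154, -0.109, -0.037], [0.162, -0.097, -0.037], [0.169, -0.083, -0.037], [0.176, -0.069, -0.037], [0.181, -0.055, -0.037], [0.184, -0.04, -0.037]] rot each [-0.0, -0.0, -0.077]
[8] xyz [[0.169, -0.04, 0.037], [0.172, -0.023, 0.037], [0.174, -0.006, 0.037], [0.174, 0.01, 0.037], [0.172, 0.027, 0.037], [0.168, 0.044, 0.037], [0.163, 0.06, 0.037], [0.157, 0.076, 0.037]] rot each [0.0, 0.0, -0.093]
[1] xyz [[0.149, 0.09, 0.037]] rot each [0.0, 0.0, -0.093]
```

>>> apply_moves(xyz=[[0.134,-0.133,-0.037],[0.145,-0.121,-0.037],[0.154,-0.109,-0.037],[0.162,-0.097,-0.037],[0.169,-0.083,-0.037],[0.176,-0.069,-0.037],[0.181,-0.055,-0.037],[0.184,-0.04,-0.037]], rot=[[0,0,-0.077],[0,0,-0.077],[0,0,-0.077],[0,0,-0.077],[0,0,-0.077],[0,0,-0.077],[0,0,-0.077],[0,0,-0.077]], hand=[1,1,1,1,1,1,1,1])

```text
clock: 1.15
position: [0.4, -0.0986, 0.3204]
ee_rot: [0.0, 0.859, 0.512, 0.0]
contact_force: [1.3, -0.6, 0.3]
width: 0.0858
gripper_force: 0.0
```

>>> apply_moves(xyz=[[0.169,-0.04,0.037],[0.172,-0.023,0.037],[0.174,-0.006,0.037],[0.174,0.01,0.037],[0.172,0.027,0.037],[0.168,0.044,0.037],[0.163,0.06,0.037],[0.157,0.076,0.037]], rot=[[0,0,-0.093],[0,0,-0.093],[0,0,-0.093],[0,0,-0.093],[0,0,-0.093],[0,0,-0.093],[0,0,-0.093],[0,0,-0.093]], hand=[1,1,1,1,1,1,1,1])

```text
clock: 2.15
position: [0.5102, 0.3039, 0.2305]
ee_rot: [0.0, 0.6, 0.8, -0.0]
contact_force: [0.9, -1.3, 0.2]
width: 0.0852
gripper_force: 0.0
```

>>> apply_moves(xyz=[[0.149,0.09,0.037],[0,0,0],[0,0,0]], rot=[[0,0,-0.093],[0,0,0],[0,0,0]], hand=[1,1,1])

```text
clock: 2.52
position: [0.5232, 0.3522, 0.2196]
ee_rot: [-0.0, 0.562, 0.827, -0.001]
contact_force: [0.4, 0.2, -0.3]
width: 0.0856
gripper_force: 0.0
```

Run:
```python
from plan import *
from rig import get_image
s,p,r=now();d=get_image("wrist");pickle.dump((s,d),open("w1.pkl","wb"))
print(p,r.as_matrix().round(3).tolist(),s["qpos"].round(3),s["clock"])
c=cam(d,s);im=d["pixels"][:,:,::-1].copy()
sp=(0.4771,.3342,.3763)
for P in [(55,42,0),(55,-42,0),(-55,42,45),(-55,-42,45),(-90,42,14),(-90,-42,14),(57,22,116),(57,-22,116),(45,22,116),(45,-22,116)]:
    cv2.drawMarker(im,tuple(proj(c,frame(*sp,np.array(P)/1e3,.004))[0].round().astype(int).tolist()),(0,0,255),0,9,1)
cv2.imwrite("pics/w1.png",im)
```

```text
[0.52322629 0.35222876 0.21957461] [[-0.369, 0.93, -0.001], [0.93, 0.369, -0.002], [-0.001, -0.002, -1.0]] [ 4.830e-01  3.670e-01  1.398e+00 -1.000e-03  1.379e+00  1.050e-01] 2.525
```

View pics/w1.png

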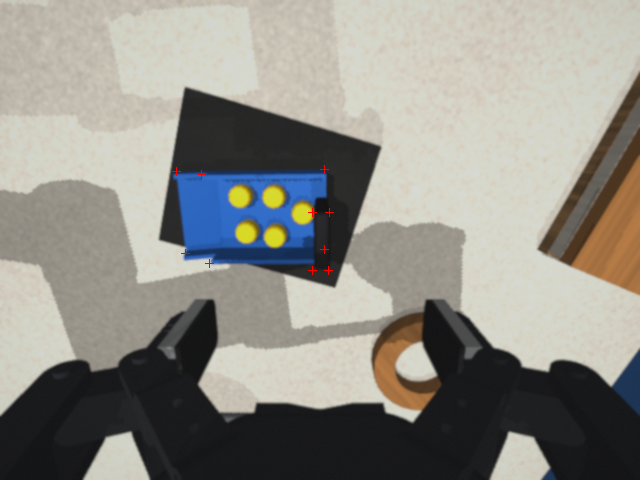

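The wrist picture shows the predicted corners matching the scoop to about 2 px. The tab is at (322,235) and the mat corners are at (185,88), (381,147), (335,287) and (160,240).

>>> apply_moves(xyz=[[0,0.004,0.15],[0,0,0.15],[0,0,0.1],[0,0,0.05],[0,0,0.025],[0,0,0],[0,0,0]], rot=[[0,0,0],[0,0,0],[0,0,0],[0,0,0],[0,0,0],[0,0,0],[0,0,0]], hand=[1,1,1,1,1,0.3,-0.3], force=80)

```text
clock: 3.45
position: [0.5256, 0.3535, 0.079]
ee_rot: [0.001, 0.562, 0.827, 0.001]
contact_force: [0.1, 0.3, 0.5]
width: 0.0517
gripper_force: 0.0
```

>>> apply_moves(xyz=[[0,0,0],[0,0,0],[0,0,0],[0,0,0],[0,0,0],[0,0,0]], rot=[[0,0,0],[0,0,0],[0,0,0],[0,0,0],[0,0,0],[0,0,0]], hand=[-0.7,-1,-1,-1,-1,-1], force=80)

```text
clock: 4.2
position: [0.5248, 0.3533, 0.0783]
ee_rot: [0.0, 0.562, 0.827, 0.0]
contact_force: [-1.7, -0.4, 4.8]
width: 0.0112
gripper_force: 79.2
```

Run:
```python
from plan import *
from scipy.optimize import least_squares
s,p,r=now();print(p,r.as_matrix().round(4).tolist(),s["qpos"].round(3),s["clock"],s["width"],s["gripper_force"],s["contact_force"])
s1,d=pickle.load(open("w1.pkl","rb"));c=cam(d,s1)
q=[(185,88),(381,147),(335,287),(160,240)];Q=onz(c,q,.004);print(Q.round(3).tolist())
P=np.array([(-.1,-.08,.004),(.1,-.08,.004),(.1,.08,.004),(-.1,.08,.004)])
for P1 in (P,np.roll(P,1,0)):
  m=least_squares(lambda v:(frame(*v,P1)-Q)[:,:2].ravel(),[.46,.34,.1]);print("mat",m.x,m.fun.round(4))
print(frame(-.0,0,0,[0,0,0]))
# scoop centre in mat frame
# kinematic fit from planar samples
L=pickle.load(open("log.pkl","rb"))
for t in L: print(t["qpos"].round(4),t["position"].round(4))
```

```text
[0.52477119 0.35325517 0.07832898] [[-0.3686, 0.9296, 0.0004], [0.9296, 0.3686, 0.0003], [0.0001, 0.0005, -1.0]] [0.483 0.474 1.595 0.    1.072 0.105] 4.2 0.011164430366789501 79.1772472858429 [-1.72411262 -0.36763118  4.83767412]
[[0.361, 0.416, 0.004], [0.557, 0.435, 0.004], [0.572, 0.279, 0.004], [0.377, 0.26, 0.004]]
mat [0.46655592 0.34722494 0.0931961 ] [ 0.0138 -0.1577  0.0164 -0.1578 -0.0132  0.1576 -0.017   0.1579]
mat [0.46655592 0.34722494 0.52163829] [-0.0207 -0.0492 -0.1375 -0.2067  0.0212  0.0491  0.1369  0.2067]
[[0. 0. 0.]]
[-1.265   0.2764  1.5058  0.      1.3607 -0.121 ] [ 0.2379 -0.523   0.2307]
[ 4.8270e-01  3.6720e-01  1.3976e+00 -8.0000e-04  1.3786e+00  1.0530e-01] [0.5232 0.3522 0.2196]
[4.8250e-01 4.7410e-01 1.5947e+00 1.0000e-04 1.0723e+00 1.0490e-01] [0.5248 0.3533 0.0783]
```

>>> apply_moves(xyz=[[0,0,-0.04],[0,0,-0.08],[0,0,-0.12],[0,0,-0.14]], rot=[[0,0,0],[0,0,0],[0,0,0],[0,0,0]], hand=[-1,-1,-1,-1])

```text
clock: 4.7
position: [0.5244, 0.3528, 0.1918]
ee_rot: [-0.0, 0.562, 0.827, -0.001]
contact_force: [1.2, -0.1, -2.2]
width: 0.0111
gripper_force: 78.1
```

```bash
python3 -c "
from plan import *
s,p,r=now();print(p,s['contact_force'],s['width'])"
```

```text
[0.52436822 0.3528158  0.19177342] [ 1.19954526 -0.10597829 -2.16558159] 0.011118408036834998
```

>>> apply_moves(xyz=[[0,0,-0.14],[0,0,-0.14],[0,0,-0.12],[0,0,-0.05],[0,0,-0.02]], rot=[[0,0,0],[0,0,0],[0,0,0],[0,0,0],[0,0,0]], hand=[-1,-1,-1,-1,-1])

```text
clock: 5.32
position: [0.5248, 0.3531, 0.3326]
ee_rot: [0.0, 0.562, 0.827, -0.0]
contact_force: [0.2, 0.7, -3.4]
width: 0.0113
gripper_force: 78.1
```

```bash
python3 -c "
from plan import *
from scipy.optimize import least_squares
s,p,r=now();print(p,s['contact_force'],s['width'])
L=pickle.load(open('log.pkl','rb'))
def fk(t,v):
    a0,L1,L2,h,d,L3=v;q=t['qpos'];A=q[0];S=q[1]+q[2]
    f=np.array([np.cos(A),np.sin(A),0]);n=np.array([-np.sin(A),np.cos(A),0]);z=np.array([0,0,1])
    td=quat(t['ee_rot']).as_matrix()[:,2]
    return f*(a0+L1*np.sin(q[1])+L2*np.sin(S))+z*(h+L1*np.cos(q[1])+L2*np.cos(S))+n*d+td*L3
for a in (1,0):
  for L3 in (.25,):
    g=lambda v:np.concatenate([fk(t,[v[0]*a,v[1],v[2],v[3],v[4],L3])-t['position'] for t in L])
    o=least_squares(g,[0,.4,.4,.3,.07]);print(o.x.round(4),abs(o.fun).max())
for t in L:print(t['qpos'].round(4),t['position'].round(4))
"
```

```text
[0.52475602 0.35309799 0.33262436] [ 0.15832605  0.66685217 -3.41194081] 0.01134514619934452
[0.0249 0.5147 0.4244 0.0721 0.0694] 0.01130961813846909
[0.     0.5491 0.4371 0.0427 0.0694] 0.012276287924144813
[-1.265   0.2764  1.5058  0.      1.3607 -0.121 ] [ 0.2379 -0.523   0.2307]
[ 4.8270e-01  3.6720e-01  1.3976e+00 -8.0000e-04  1.3786e+00  1.0530e-01] [0.5232 0.3522 0.2196]
[4.8250e-01 4.7410e-01 1.5947e+00 1.0000e-04 1.0723e+00 1.0490e-01] [0.5248 0.3533 0.0783]
[ 4.8240e-01  3.8500e-01  1.4395e+00 -2.0000e-04  1.3192e+00  1.0490e-01] [0.5244 0.3528 0.1918]
[ 4.8240e-01  3.3120e-01  1.1798e+00 -2.0000e-04  1.6307e+00  1.0490e-01] [0.5248 0.3531 0.3326]
```

```bash
cat > kin.py <<'E'
from plan import *
from scipy.optimize import least_squares
L=pickle.load(open('log.pkl','rb'))
# a0, L1, forearm axial b, forearm perp e, h, lateral d, L3 ; j4 rolls about forearm axis, j5 pitch, j6 roll
def fkq(q,v):
    a0,L1,b,e,h,d,L3=v;Rz=R.from_euler('z',q[0])
    Ry=lambda x:R.from_rotvec([0,x,0])
    A=Rz*Ry(q[1]);B=A*Ry(q[2])
    W=Rz.apply([a0,d,h])+A.apply([0,0,L1])+B.apply([e,0,b])
    C=B*R.from_rotvec([0,0,q[3]])*Ry(q[4])
    T=C*R.from_rotvec([0,0,q[5]])
    return W+T.apply([0,0,L3]),T
E
python3 - <<'E'
from kin import *
for L3 in(.2,.25,.3):
    g=lambda v:np.concatenate([fkq(t['qpos'],[0,v[0],v[1],v[2],v[3],v[4],L3])[0]-t['position'] for t in L])
    o=least_squares(g,[.4,.4,.05,.3,.07]);print(o.x.round(4),abs(o.fun).max())
for t in L[:2]:print(fkq(t['qpos'],[0,.4,.4,0,.3,.07,.2])[1].as_matrix().round(3).tolist(),quat(t['ee_rot']).as_matrix().round(3).tolist())
E
```

```text
[ 0.6303  0.4207  0.0605 -0.0283  0.0694] 0.00016296835020856992
[0.6301 0.4208 0.0604 0.0219 0.0694] 0.00011343383355022496
[0.6299 0.421  0.0604 0.0721 0.0694] 6.389931689176898e-05
[[-0.414, 0.91, -0.0], [0.91, 0.414, 0.001], [0.001, 0.0, -1.0]] [[0.91, 0.414, -0.0], [0.414, -0.91, 0.001], [0.0, -0.001, -1.0]]
[[-0.93, -0.369, -0.001], [-0.369, 0.93, -0.002], [0.002, -0.001, -1.0]] [[-0.369, 0.93, -0.001], [0.93, 0.369, -0.002], [-0.001, -0.002, -1.0]]
```

>>> apply_moves(xyz=[[0,0,0],[0,0,0],[0,0,0]], rot=[[0.1,0.1,0],[0.1,0.1,0],[0,0,0]], hand=[-1,-1,-1])

```text
clock: 5.7
position: [0.5269, 0.3514, 0.3284]
ee_rot: [-0.146, 0.557, 0.817, -0.03]
contact_force: [-0.1, -0.2, -3.1]
width: 0.0109
gripper_force: 78.9
```

```bash
sed -i 's/q\[5\]\])/q[5]+np.pi\/2])/' kin.py
python3 - <<'E'
from kin import *
s,p,r=now();L.append(s);print(s['qpos'].round(3),p)
g=lambda v:np.concatenate([fkq(t['qpos'],[0,*v])[0]-t['position'] for t in L])
o=least_squares(g,[.6,.4,.05,.3,.07,.4]);print(o.x.round(4),abs(o.fun).max())
m,T=fkq(s['qpos'],[0,*o.x]);print((T.inv()*r).as_rotvec())
V=[0,*o.x];open('kin.py','a').write(f"V={[float(x) for x in V]}\n")
E
cat >> kin.py <<'E'
LO=np.array([-2.89,-.75,.22,-1.18,.11,-2.7]);HI=np.array([2.89,2.08,2.7,4.32,2.71,2.7])
def ik(p,Rt,q0):
    f=lambda q:np.r_[(lambda a:np.r_[(a[0]-p)*5,(Rt.inv()*a[1]).as_rotvec()])(fkq(q,V)),1e-4*(q-q0)]
    o=least_squares(f,np.clip(q0,LO+.02,HI-.02),bounds=(LO,HI));return o.x,np.abs(o.fun[:6]).max()
def tilt(yaw,th): # scoop +x azimuth yaw, mouth-down by th deg
    return down(yaw)*R.from_rotvec([-np.radians(th),0,0])
# TCP offset from lip in the scoop frame (m): measured at grasp, scoop x/z
OFF=np.array([.141,0,.060])
def tcp_for_lip(lip,yaw,th):
    S=R.from_euler('z',yaw)*R.from_rotvec([0,-np.radians(th),0]);return lip+S.apply(OFF)
E
python3 - <<'E'
from kin import *
q0=L[-1]['qpos']
C=np.array([.512,0,.0])
for yaw in np.arange(-180,180,30):
    y=np.radians(yaw);res=[]
    for th in(0,60):
        best=None
        for q4 in(0,1.5,3.1,-1,):
          for q6 in(0,1.5,-1.5):
            q,e=ik(tcp_for_lip(C+[.03*np.cos(y),.03*np.sin(y),.185 if th else .23],y,th),tilt(y,th),np.array([q0[0]-.5,.3,1.4,q4,1.3,q6]))
            if best is None or e<best[1]-1e-4:best=(q,e)
        res.append((best[0].round(2).tolist(),round(best[1],3)))
    print(yaw,res)
E
```

```text
[0.361 0.444 1.052 0.212 1.86  0.026] [0.52688827 0.35142545 0.32835305]
[0.6297 0.4211 0.0604 0.1368 0.0694 0.3645] 1.9455981270510847e-10
[-1.24900090e-16  1.94289029e-16 -2.61943245e-16]
-180 [([-0.35, -0.15, 1.83, 0.1, 1.45, 2.7], np.float64(0.093)), ([-0.06, 0.65, 1.08, -0.26, 2.48, 2.7], np.float64(0.211))]
-150 [([-0.42, -0.07, 1.76, 0.0, 1.45, 2.2], np.float64(0.0)), ([0.09, 0.59, 1.17, -0.52, 2.31, 2.54], np.float64(0.0))]
-120 [([-0.49, 0.06, 1.64, 0.0, 1.45, 1.61], np.float64(0.0)), ([0.24, 0.49, 1.36, -0.77, 2.03, 2.26], np.float64(0.0))]
-90 [([-0.45, 0.19, 1.47, 0.0, 1.48, 1.12], np.float64(0.0)), ([0.36, 0.33, 1.62, -0.95, 1.67, 2.08], np.float64(0.0))]
-60 [([-0.36, 0.31, 1.31, 0.0, 1.52, 0.69], np.float64(0.0)), ([0.39, 0.14, 1.89, -1.14, 1.24, 1.92], np.float64(0.0))]
-30 [([-0.23, 0.39, 1.19, 0.0, 1.56, 0.29], np.float64(0.0)), ([0.2, -0.08, 2.08, -1.18, 0.64, 1.54], np.float64(0.045))]
0 [([-0.1, 0.42, 1.14, 0.0, 1.58, -0.1], np.float64(0.0)), ([-0.29, -0.19, 2.21, 1.21, 0.27, -1.34], np.float64(0.0))]
30 [([0.02, 0.39, 1.19, -0.0, 1.56, -0.5], np.float64(0.0)), ([-0.67, -0.07, 2.11, 1.21, 1.03, -1.84], np.float64(0.0))]
60 [([0.13, 0.31, 1.31, -0.0, 1.52, -0.92], np.float64(0.0)), ([-0.71, 0.14, 1.89, 1.02, 1.49, -2.06], np.float64(0.0))]
90 [([0.19, 0.19, 1.47, -0.0, 1.48, -1.38], np.float64(0.0)), ([-0.6, 0.33, 1.62, 0.84, 1.84, -2.22], np.float64(0.0))]
120 [([0.18, 0.06, 1.64, -0.0, 1.45, -1.91], np.float64(0.0)), ([-0.45, 0.49, 1.36, 0.63, 2.15, -2.43], np.float64(0.0))]
150 [([0.04, -0.07, 1.76, -0.0, 1.45, -2.57], np.float64(0.0)), ([-0.27, 0.59, 1.17, 0.34, 2.39, -2.7], np.float64(0.059))]
```

Run:
```python
from kin import *
s,p,r=now();y=np.radians(60);D=np.array([np.cos(y),np.sin(y),0]);C=np.array([.512,0,0])
l0=C+.03*D+[0,0,.235];t0=tcp_for_lip(l0,y,0);print(t0,p)
rows(p,r,t0,tilt(y,0),n=9)
P,Q=t0,tilt(y,0)
q=ik(t0,Q,s['qpos'])[0]
for th in(13,26,39,47,55,63):
    z=max(.172,.235-.063*th/39);l1=C+.03*D+[0,0,z];P1=tcp_for_lip(l1,y,th);Q1=tilt(y,th)
    n=3 if th<45 else 3;print(th);rows(P,Q,P1,Q1,n=n);q1,e=ik(P1,Q1,q);print((q1-q).round(2)/n/.125,e,P1.round(3));P,Q,q=P1,Q1,q1
```

```text
[0.5975     0.14809034 0.295     ] [0.52688827 0.35142545 0.32835305]
[8] xyz [[-0.081, -0.002, -0.004], [-0.08, -0.008, -0.001], [-0.079, -0.014, 0.001], [-0.078, -0.02, 0.003], [-0.076, -0.026, 0.005], [-0.074, -0.031, 0.007], [-0.071, -0.037, 0.008], [-0.068, -0.042, 0.01]] rot each [-0.015, -0.029, -0.071]
[1] xyz [[-0.064, -0.047, 0.011]] rot each [-0.015, -0.029, -0.071]
13
[3] xyz [[0.0, -0.019, -0.01], [0.0, -0.018, -0.012], [0.0, -0.017, -0.013]] rot each [-0.072, 0.0, 0.0]
[-0.37333333 -0.26666667  0.37333333  0.53333333 -0.4        -0.45333333] 6.545265735652395e-09 [0.589 0.133 0.304]
26
[3] xyz [[-0.0, -0.024, -0.011], [-0.0, -0.023, -0.013], [-0.0, -0.022, -0.014]] rot each [-0.072, 0.0, -0.0]
[-0.48       -0.18666667  0.4         0.66666667 -0.26666667 -0.66666667] 7.862677817854768e-09 [0.577 0.113 0.309]
39
[3] xyz [[0.0, -0.029, -0.013], [0.0, -0.028, -0.015], [0.0, -0.027, -0.017]] rot each [-0.072, -0.0, 0.0]
[-0.53333333 -0.08        0.4         0.69333333 -0.02666667 -0.82666667] 9.009711567087296e-09 [0.563 0.088 0.307]
47
[3] xyz [[-0.0, -0.011, -0.021], [-0.0, -0.01, -0.022], [-0.0, -0.009, -0.022]] rot each [-0.044, 0.0, 0.0]
[-0.34666667 -0.          0.18666667  0.37333333  0.16       -0.48      ] 4.568220093870146e-09 [0.553 0.071 0.316]
55
[3] xyz [[-0.0, -0.011, -0.021], [-0.0, -0.01, -0.022], [-0.0, -0.009, -0.022]] rot each [-0.044, 0.0, 0.0]
[-0.32        0.05333333  0.18666667  0.32        0.21333333 -0.45333333] 3.937148815302827e-09 [0.543 0.053 0.322]
63
[3] xyz [[-0.0, -0.011, -0.021], [-0.0, -0.01, -0.022], [-0.0, -0.009, -0.022]] rot each [-0.044, -0.0, -0.0]
[-0.29333333  0.10666667  0.16        0.24        0.24       -0.4       ] 3.3331132159863933e-09 [0.532 0.035 0.325]
```

>>> apply_moves(xyz=[[-0.081,-0.002,-0.004],[-0.08,-0.008,-0.001],[-0.079,-0.014,0.001],[-0.078,-0.02,0.003],[-0.076,-0.026,0.005],[-0.074,-0.031,0.007],[-0.071,-0.037,0.008],[-0.068,-0.042,0.01]], rot=[[-0.015,-0.029,-0.071],[-0.015,-0.029,-0.071],[-0.015,-0.029,-0.071],[-0.015,-0.029,-0.071],[-0.015,-0.029,-0.071],[-0.015,-0.029,-0.071],[-0.015,-0.029,-0.071],[-0.015,-0.029,-0.071]], hand=[-1,-1,-1,-1,-1,-1,-1,-1])

```text
clock: 6.7
position: [0.5871, 0.1733, 0.3021]
ee_rot: [-0.013, 0.291, 0.957, -0.0]
contact_force: [-0.6, -0.8, -3.0]
width: 0.0114
gripper_force: 78.9
```

>>> apply_moves(xyz=[[-0.064,-0.047,0.011],[0,0,0],[0,0,0]], rot=[[-0.015,-0.029,-0.071],[0,0,0],[0,0,0]], hand=[-1,-1,-1])

```text
clock: 7.08
position: [0.5953, 0.1518, 0.2988]
ee_rot: [0.003, 0.257, 0.966, 0.004]
contact_force: [0.4, 1.0, -2.6]
width: 0.0111
gripper_force: 79.0
```

Run:
```python
from kin import *
from rig import get_image
s,p,r=now();print(p,(r.inv()*tilt(np.radians(60),0)).as_rotvec(),s['qpos'].round(2),s['clock'])
V=[get_image(n)["pixels"][:,:,::-1] for n in("scene","side")]
cv2.imwrite("pics/b.png",np.hstack([V[0][110:370,220:540],V[1][110:370,240:560]]))
```

```text
[0.59528439 0.15184891 0.29879953] [0.00960566 0.00398954 0.00368336] [ 0.13  0.3   1.3   0.01  1.53 -0.92] 7.075
```

View pics/b.png

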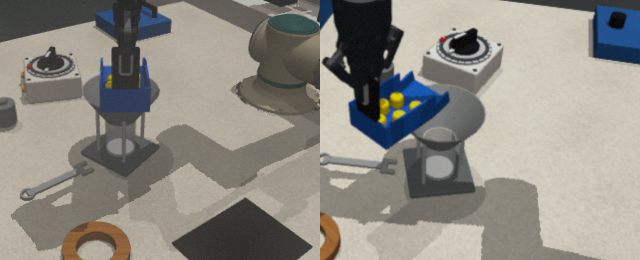

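The scoop is level over the funnel's +y side with the chunks still in it, so I tip it now.

>>> apply_moves(xyz=[[-0.013,-0.026,0.003],[0,-0.018,-0.012],[0,-0.017,-0.013],[0,-0.024,-0.011],[0,-0.023,-0.013],[0,-0.022,-0.014],[0,-0.029,-0.013],[0,-0.028,-0.015]], rot=[[-0.072,0,0],[-0.072,0,0],[-0.072,0,0],[-0.072,0,0],[-0.072,0,0],[-0.072,0,0],[-0.072,0,0],[-0.072,0,0]], hand=[-1,-1,-1,-1,-1,-1,-1,-1])

```text
clock: 8.18
position: [0.5685, 0.0956, 0.3077]
ee_rot: [0.08, 0.244, 0.922, 0.291]
contact_force: [0.1, -0.1, -2.6]
width: 0.0114
gripper_force: 79.0
```

>>> apply_moves(xyz=[[0,-0.027,-0.017],[0,-0.011,-0.021],[0,-0.01,-0.022],[0,-0.009,-0.022],[0,0,0],[0,-0.011,-0.021],[0,-0.01,-0.022],[0,-0.009,-0.022]], rot=[[-0.072,0,0],[-0.044,0,0],[-0.044,0,0],[-0.044,0,0],[0,0,0],[-0.044,0,0],[-0.044,0,0],[-0.044,0,0]], hand=[-1,-1,-1,-1,-1,-1,-1,-1])

```text
clock: 9.18
position: [0.5442, 0.0523, 0.3215]
ee_rot: [0.121, 0.226, 0.857, 0.447]
contact_force: [-0.4, 0.4, -2.7]
width: 0.0112
gripper_force: 79.3
```

>>> apply_moves(xyz=[[0,0,0],[0,-0.011,-0.021],[0,-0.01,-0.022],[0,-0.009,-0.022],[0,0,0],[0,0,0],[0,0,0],[0,0,0]], rot=[[0,0,0],[-0.044,0,0],[-0.044,0,0],[-0.044,0,0],[0,0,0],[0,0,0],[0,0,0],[0,0,0]], hand=[-1,-1,-1,-1,-1,-1,-1,-1])

```text
clock: 10.18
position: [0.5335, 0.034, 0.3243]
ee_rot: [0.137, 0.217, 0.824, 0.505]
contact_force: [0.4, 0.4, -1.7]
width: 0.0109
gripper_force: 79.3
```

Run:
```python
from kin import *
from rig import get_image
s,p,r=now();print(p,(r.inv()*tilt(np.radians(60),63)).as_rotvec(),s['qpos'].round(2),s['clock'],s['width'],s['contact_force'])
V=[get_image(n)["pixels"][:,:,::-1] for n in("scene","side","wrist")]
cv2.imwrite("pics/d.png",np.vstack([np.hstack([cv2.resize(V[0][150:310,260:460],(400,320)),cv2.resize(V[1][150:310,280:480],(400,320))]),np.hstack([cv2.resize(V[2],(373,280)),np.zeros((280,427,3),np.uint8)])]))
```

```text
[0.53351262 0.03395785 0.32433363] [ 0.00237395 -0.00121029  0.00673604] [-0.74  0.18  1.93  1.06  1.51 -2.15] 10.175 0.010891551502804875 [ 0.43480414  0.40359919 -1.71658024]
```

View pics/d.png

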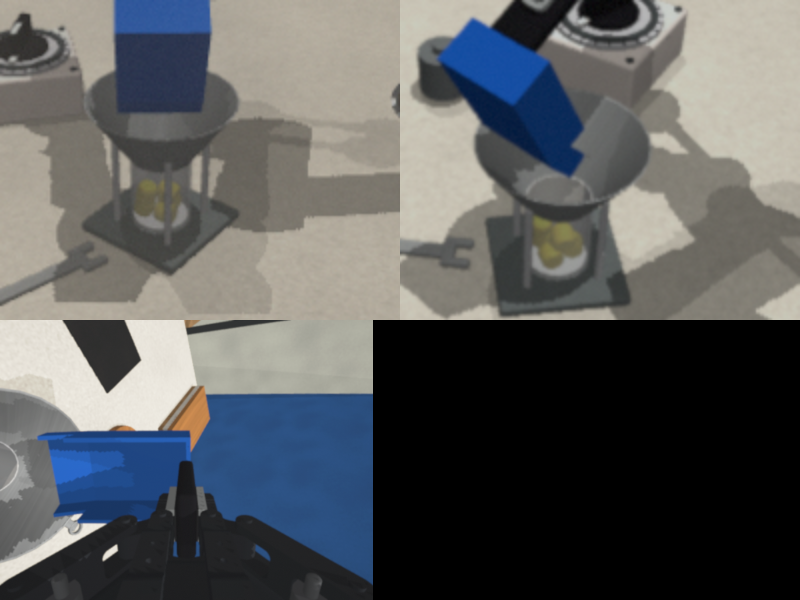

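The scoop is empty and the yellow chunks show in the cartridge at about (555,240) in the side crop. Four are clearly visible, and the force drop fits all five having left. Next I return the scoop to its mat.

Run:
```python
from kin import *
s,p,r=now();y=np.radians(60)
A=([.5975,.17,.36],down(y));B=([.5326,.3537,.22],down(.1));q=s['qpos']
rows(p,r,*A,n=8);rows(*A,*B,n=8)
for P,Q in(A,B):q1,e=ik(np.array(P),Q,q);print((q1-q).round(2),q1.round(2),e);q=q1
```

```text
[8] xyz [[0.005, 0.042, 0.049], [0.005, 0.048, 0.043], [0.005, 0.053, 0.036], [0.005, 0.058, 0.028], [0.005, 0.061, 0.02], [0.005, 0.063, 0.011], [0.005, 0.064, 0.003], [0.005, 0.064, -0.006]] rot each [0.132, 0.0, 0.001]
[8] xyz [[0.062, 0.053, 0.058], [0.067, 0.045, 0.058], [0.072, 0.037, 0.058], [0.076, 0.028, 0.058], [0.079, 0.019, 0.058], [0.081, 0.009, 0.058], [0.081, -0.0, 0.058], [0.081, -0.01, 0.058]] rot each [0.0, 0.0, 0.113]
[ 0.91  0.13 -0.79 -1.06  0.18  1.27] [ 0.17  0.31  1.15  0.    1.69 -0.88] 2.4067538276231393e-08
[ 0.31  0.07  0.23 -0.   -0.3   1.26] [0.48 0.38 1.38 0.   1.38 0.38] 1.2907949487050985e-08
```

>>> apply_moves(xyz=[[0.005,0.042,0.049],[0.005,0.048,0.043],[0.005,0.053,0.036],[0.005,0.058,0.028],[0.005,0.061,0.02],[0.005,0.063,0.011],[0.005,0.064,0.003],[0.005,0.064,-0.006]], rot=[[0.132,0,0.001],[0.132,0,0.001],[0.132,0,0.001],[0.132,0,0.001],[0.132,0,0.001],[0.132,0,0.001],[0.132,0,0.001],[0.132,0,0.001]], hand=[-1,-1,-1,-1,-1,-1,-1,-1])

```text
clock: 11.32
position: [0.5974, 0.1709, 0.3604]
ee_rot: [-0.001, 0.261, 0.965, -0.003]
contact_force: [-0.1, -1.7, -1.9]
width: 0.0111
gripper_force: 79.3
```

>>> apply_moves(xyz=[[0.062,0.053,0.058],[0.067,0.045,0.058],[0.072,0.037,0.058],[0.076,0.028,0.058],[0.079,0.019,0.058],[0.081,0.009,0.058],[0.081,0,0.058],[0.081,-0.01,0.058]], rot=[[0,0,0.113],[0,0,0.113],[0,0,0.113],[0,0,0.113],[0,0,0.113],[0,0,0.113],[0,0,0.113],[0,0,0.113]], hand=[-1,-1,-1,-1,-1,-1,-1,-1])

```text
clock: 12.32
position: [0.5323, 0.3542, 0.219]
ee_rot: [-0.001, 0.674, 0.739, -0.002]
contact_force: [1.2, -0.7, -2.2]
width: 0.0111
gripper_force: 79.9
```

>>> apply_moves(xyz=[[0,0,0],[0,0,0],[0,0,0]], rot=[[0,0,0],[0,0,0],[0,0,0]], hand=[-1,-1,-1])

```text
clock: 12.7
position: [0.5341, 0.3526, 0.2208]
ee_rot: [0.001, 0.672, 0.74, -0.001]
contact_force: [1.0, 0.2, -2.2]
width: 0.0111
gripper_force: 79.8
```

Run:
```python
from kin import *
from rig import get_image
s,p,r=now();print(p,r.as_matrix().round(4).tolist(),s['contact_force'],s['clock'])
rows(p,r,[.5326,.3537,.082],down(.1),n=6)
V=[get_image(n)["pixels"][:,:,::-1] for n in("scene","side","wrist")]
w=V[2].copy()
c=cam({**get_image("wrist")},s)
for P in[(55,42,0),(55,-42,0),(-55,42,45),(-55,-42,45),(-90,42,14),(-90,-42,14)]:
    Q=r.apply(np.array([P[1],P[0]-51.4,78.3-4-P[2]])/1e3)+p if 0 else p+r.apply(np.array([P[1],P[0]-51.4,-(P[2]-74.3)])/1e3)
    cv2.drawMarker(w,tuple(proj(c,Q)[0].round().astype(int).tolist()),(0,0,255),0,9,1)
cv2.imwrite("pics/e.png",np.vstack([np.hstack([cv2.resize(V[0][150:310,260:460],(400,320)),cv2.resize(V[1][150:310,280:480],(400,320))]),np.hstack([cv2.resize(w,(373,280)),np.zeros((280,427,3),np.uint8)])]))
```

```text
[0.53407814 0.35264791 0.22081913] [[-0.0966, 0.9953, -0.0003], [0.9953, 0.0966, -0.0026], [-0.0026, -0.0005, -1.0]] [ 0.98689568  0.19662375 -2.21432985] 12.7
[6] xyz [[0.001, -0.001, 0.077], [0.001, -0.001, 0.077], [0.001, -0.001, 0.077], [0.001, -0.001, 0.077], [0.001, -0.001, 0.077], [0.001, -0.001, 0.077]] rot each [-0.0, 0.0, -0.001]
```

View pics/e.png

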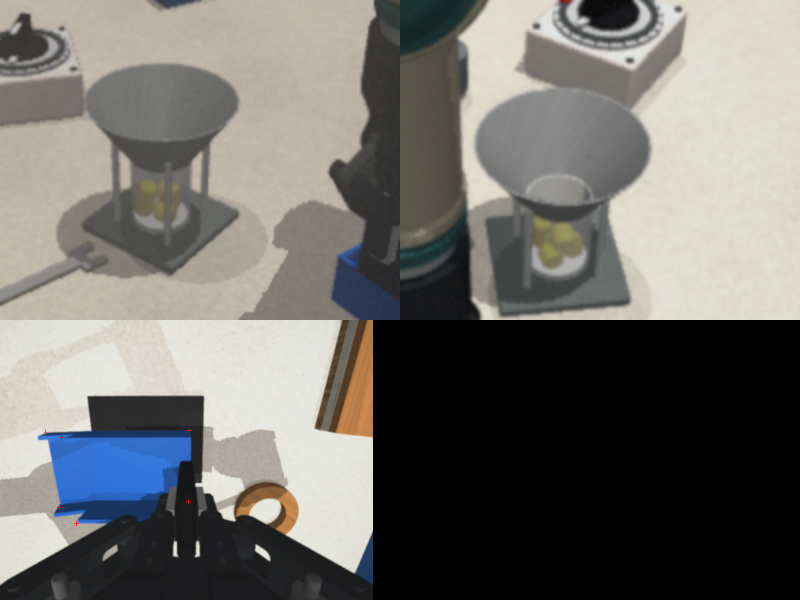

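The scoop is empty and matches the expected pose to a few pixels, and the chunks sit in the cartridge. The mat is below, so I lower the scoop.

>>> apply_moves(xyz=[[0.001,-0.002,0.12],[0.001,-0.002,0.14],[0.001,-0.001,0.11],[0.001,0,0.06],[0,0,0.03],[0,0,0],[0,0,0.008]], rot=[[0,0,0],[0,0,0],[0,0,0],[0,0,0],[0,0,0],[0,0,0],[0,0,0]], hand=[-1,-1,-1,-1,-1,-1,-1])

```text
clock: 13.78
position: [0.5327, 0.3542, 0.0809]
ee_rot: [0.001, 0.672, 0.741, -0.0]
contact_force: [0.8, 0.8, -2.2]
width: 0.0111
gripper_force: 79.9
```

>>> apply_moves(xyz=[[0,0,0.004],[0,0,0]], rot=[[0,0,0],[0,0,0]], hand=[-1,-1])

```text
clock: 14.02
position: [0.5319, 0.3538, 0.0789]
ee_rot: [0.001, 0.672, 0.741, -0.001]
contact_force: [-0.3, 0.6, -2.2]
width: 0.0109
gripper_force: 79.9
```

>>> apply_moves(xyz=[[0,0,0.004],[0,0,0.003],[0,0,0]], rot=[[0,0,0],[0,0,0],[0,0,0]], hand=[-1,-1,-1])

```text
clock: 14.4
position: [0.5321, 0.3538, 0.0783]
ee_rot: [0.001, 0.672, 0.741, -0.001]
contact_force: [-2.4, -1.7, 7.0]
width: 0.0112
gripper_force: 81.5
```

Contact is felt at +7 N, so I release and retreat upward.

>>> apply_moves(xyz=[[0,0,0],[0,0,0],[0,0,0],[0,0,0],[0,0,0],[0,0,0]], rot=[[0,0,0],[0,0,0],[0,0,0],[0,0,0],[0,0,0],[0,0,0]], hand=[-0.6,-0.2,0.3,1,1,1])

```text
clock: 15.15
position: [0.5317, 0.3537, 0.0762]
ee_rot: [0.001, 0.672, 0.741, -0.002]
contact_force: [-0.1, -0.5, -0.3]
width: 0.0856
gripper_force: 0.0
```

Run:
```python
from kin import *
s,p,r=now();print(p,s['width'])
U=[p[0],p[1],.33];M=[.41,.0,.33];K=[.50,-.345,.25]
rows(p,r,U,r,n=7)
rows(U,r,M,down(-.4));rows(M,down(-.4),K,down(-.9))
q=s['qpos']
for P,Q in((U,r),(M,down(-.4)),(K,down(-.9))):q1,e=ik(np.array(P),Q,q);print(q1.round(2),e);q=q1
```

```text
[0.53172268 0.35370648 0.07622488] 0.08558521773723578
[7] xyz [[-0.0, -0.0, -0.121], [-0.0, -0.0, -0.121], [-0.0, -0.0, -0.121], [-0.0, -0.0, -0.121], [-0.0, -0.0, -0.121], [-0.0, -0.0, -0.121], [-0.0, -0.0, -0.121]] rot each [0.0, 0.0, 0.0]
[7] xyz [[-0.162, -0.074, 0.001], [-0.167, -0.062, 0.001], [-0.171, -0.05, 0.0], [-0.174, -0.038, 0.0], [-0.176, -0.026, 0.0], [-0.178, -0.013, 0.0], [-0.178, -0.0, 0.0]] rot each [-0.0, 0.0, 0.068]
[7] xyz [[-0.135, 0.103, 0.038], [-0.127, 0.113, 0.038], [-0.119, 0.122, 0.038], [-0.11, 0.13, 0.038], [-0.1, 0.137, 0.038], [-0.09, 0.144, 0.038], [-0.079, 0.15, 0.038]] rot each [0.0, 0.0, 0.068]
[ 0.48  0.34  1.17 -0.    1.63  0.38] 9.110822994369376e-09
[-0.17 -0.02  1.62 -0.    1.54  0.23] 9.149633880171356e-09
[-0.72  0.32  1.4  -0.    1.43  0.18] 2.999659380310888e-09
```

>>> apply_moves(xyz=[[0,0,-0.08],[0,0,-0.121],[0,0,-0.125],[0,0,-0.13],[0,0,-0.13],[0,0,-0.13],[0,0,-0.13]], rot=[[0,0,0],[0,0,0],[0,0,0],[0,0,0],[0,0,0],[0,0,0],[0,0,0]], hand=[1,1,1,1,1,1,1])

```text
clock: 16.02
position: [0.5319, 0.3544, 0.3315]
ee_rot: [0.001, 0.672, 0.741, -0.001]
contact_force: [0.6, 0.4, 0.4]
width: 0.0852
gripper_force: 0.0
```

>>> apply_moves(xyz=[[-0.162,-0.074,0],[-0.167,-0.062,0],[-0.171,-0.05,0],[-0.174,-0.038,0],[-0.176,-0.026,0],[-0.178,-0.013,0],[-0.178,0,0]], rot=[[0,0,0.068],[0,0,0.068],[0,0,0.068],[0,0,0.068],[0,0,0.068],[0,0,0.068],[0,0,0.068]], hand=[1,1,1,1,1,1,1])

```text
clock: 16.9
position: [0.4095, -0.0006, 0.3316]
ee_rot: [0.001, 0.834, 0.551, -0.001]
contact_force: [0.5, -1.0, 0.4]
width: 0.0854
gripper_force: 0.0
```

>>> apply_moves(xyz=[[-0.135,0.103,0.038],[-0.127,0.113,0.038],[-0.119,0.122,0.038],[-0.11,0.13,0.038],[-0.1,0.137,0.038],[-0.09,0.144,0.038],[-0.079,0.15,0.038],[0,0,0]], rot=[[0,0,0.068],[0,0,0.068],[0,0,0.068],[0,0,0.068],[0,0,0.068],[0,0,0.068],[0,0,0.068],[0,0,0]], hand=[1,1,1,1,1,1,1,1])

```text
clock: 17.9
position: [0.5, -0.348, 0.2503]
ee_rot: [0.001, 0.945, 0.328, -0.002]
contact_force: [-1.1, 1.0, 0.0]
width: 0.0857
gripper_force: 0.0
```

>>> apply_moves(xyz=[[0,0,0],[0,0,0]], rot=[[0,0,0],[0,0,0]], hand=[1,1])

```text
clock: 18.15
position: [0.4999, -0.3436, 0.2533]
ee_rot: [0.001, 0.944, 0.33, -0.001]
contact_force: [0.1, -0.2, 0.1]
width: 0.0856
gripper_force: 0.0
```

Run:
```python
from kin import *
from rig import get_image
s,p,r=now();d=get_image("wrist");pickle.dump((s,d),open("w2.pkl","wb"));c=cam(d,s)
print(p,r.as_matrix().round(3).tolist(),s['clock']);k=proj(c,[.524,-.347,.08])[0];print(k)
x,y=np.clip((k-[120,110]).astype(int),0,[400,260]);print(x,y)
V=get_image("scene")["pixels"][300:460,360:560,::-1]
cv2.imwrite("pics/f.png",np.hstack([cv2.resize(d["pixels"][y:y+220,x:x+240,::-1],(480,440),interpolation=cv2.INTER_CUBIC),cv2.resize(V,(320,440))]))
```

```text
[ 0.49992575 -0.34364354  0.25328971] [[0.782, 0.623, -0.001], [0.623, -0.782, -0.003], [-0.003, 0.002, -1.0]] 18.15
[337.68999534 202.54753212]
217 92
```

View pics/f.png

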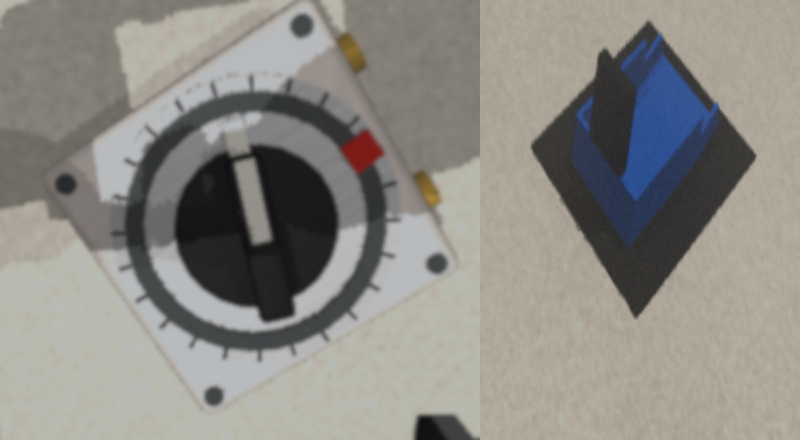

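The crop shows the pointer at about (236,130), the red mark at (363,152) and the ring centre near (256,221), all in 2x crop pixels. The scoop stands empty and upright on its mat.

```bash
cat > knob.py <<'E'
from kin import *
def mark(d,s,hint=(.524,-.347)):
    c=cam(d,s);im=d["pixels"].astype(int);R_=(im[...,0]>1.8*im[...,1]+20)&(im[...,0]>1.8*im[...,2]+20)
    n,l,st,ce=cv2.connectedComponentsWithStats(R_.astype(np.uint8))
    k=[i for i in range(1,n) if st[i,4]>20 and np.linalg.norm(onz(c,[ce[i]],.077)[0][:2]-hint)<.09]
    return c,[(onz(c,[ce[i]],.078)[0],st[i,4],ce[i]) for i in k]
def ring(d,c,u0):
    # dark annulus 51..66mm: radial profile edges in rectified top view at z=.075
    return None
E
python3 - <<'E'
from knob import *
s,d=pickle.load(open("w2.pkl","rb"));c,m=mark(d,s);print(m)
o=np.array([217,92])
cr=lambda *a:np.array(a,float)/2+o
# ring outer edge points -> circle fit at z .075
u=cr((126,225),(387,221),(256,93),(258,349),(165,128),(166,315),(345,315));Q=onz(c,u,.075)
f=least_squares(lambda v:np.hypot(*(Q[:,:2]-v[:2]).T)-v[2],[.52,-.347,.066]);print("ring",f.x,f.fun.round(4))
box=onz(c,cr((48,178),(312,0),(456,262),(207,411)),.068);print("box",box.round(4).tolist(),box.mean(0))
sc=onz(c,cr((65,184),(302,26),(437,263),(214,396)),.069);print("screws mean",sc.mean(0))
st=onz(c,cr((244,158),(260,243)),.114);bar=onz(c,cr((277,318)),.114)
tip=onz(c,cr((236,140)),.08)
print(st,bar,tip)
C=f.x[:2]
for n,P in(("mark",m[0][0]),("tip",tip[0])):v=P[:2]-C;print(n,np.hypot(*v),np.degrees(np.arctan2(v[1],v[0])))
v=(st[0]-st[1])[:2];print("stripe",np.degrees(np.arctan2(v[1],v[0])))
E
```

```text
[(array([ 0.58183561, -0.36905056,  0.078     ]), np.int32(238), array([397.47478992, 167.33193277]))]
ring [ 0.52568806 -0.35508988  0.06072123] [-0.      0.     -0.0007 -0.0004  0.0007 -0.0002  0.0005]
box [[0.4824, -0.2653, 0.068], [0.6176, -0.3111, 0.068], [0.5721, -0.4428, 0.068], [0.4356, -0.3974, 0.068]] [ 0.52693422 -0.35416366  0.068     ]
screws mean [ 0.52563439 -0.35451168  0.069     ]
[[ 0.54771838 -0.32658949  0.114     ]
 [ 0.52519581 -0.35359431  0.114     ]] [[ 0.50477731 -0.37997533  0.114     ]] [[ 0.55056823 -0.322161    0.08      ]]
mark 0.057857131911457506 -13.963026204874426
tip 0.04127147095234385 52.926296149951746
stripe 50.17120753940316
```

Run:
```python
from knob import *
s,I=pickle.load(open("im0.pkl","rb"))
for n in("scene","side"):print(n,mark(I[n],None)[1])
s,p,r=now();y=np.radians(-38.7);A=[.526,-.3547,.16];B=[.526,-.3547,.087]
rows(p,r,A,down(y),n=4);rows(A,down(y),B,down(y),n=4)
y2=np.radians(-104.4);print(ik(np.array(B),down(y2),s['qpos']+[0,0,0,0,0,1]))
```

```text
scene []
side []
[4] xyz [[0.011, 0.02, 0.078], [0.01, 0.021, 0.078], [0.009, 0.022, 0.078], [0.008, 0.022, 0.078]] rot each [0.001, 0.001, -0.053]
[4] xyz [[0.0, 0.0, 0.061], [0.0, 0.0, 0.061], [0.0, 0.0, 0.061], [0.0, 0.0, 0.061]] rot each [0.0, 0.0, 0.0]
(array([-7.02903100e-01,  4.68524566e-01,  1.57970196e+00, -1.02586509e-09,
        1.09336613e+00,  1.11922064e+00]), np.float64(5.36926697887667e-09))
```

>>> apply_moves(xyz=[[0.011,0.02,0.078],[0.01,0.021,0.078],[0.009,0.022,0.078],[0.008,0.022,0.078],[0,0,0],[0,0,0]], rot=[[0.001,0.001,-0.053],[0.001,0.001,-0.053],[0.001,0.001,-0.053],[0.001,0.001,-0.053],[0,0,0],[0,0,0]], hand=[1,1,1,1,1,1])

```text
clock: 19.0
position: [0.5261, -0.3556, 0.1602]
ee_rot: [-0.001, 0.902, 0.432, 0.0]
contact_force: [0.7, -0.4, 0.9]
width: 0.0853
gripper_force: 0.0
```

Run:
```python
from knob import *
from rig import get_image
s,p,r=now();d=get_image("wrist");pickle.dump((s,d),open("w3.pkl","wb"));print(p,r.as_matrix()[:,1],s['clock'])
c,m=mark(d,s);print(m)
C=np.array([.526,-.3547])
for P,_,_ in m:print(np.hypot(*(P[:2]-C)),np.degrees(np.arctan2(*(P[:2]-C)[::-1])))
im=d["pixels"][:,:,::-1].copy()
for a in np.radians(np.arange(0,360,10)):
    for rr,z in((.066,.075),(.038,.082)):cv2.circle(im,tuple(proj(c,[C[0]+rr*np.cos(a),C[1]+rr*np.sin(a),z])[0].astype(int).tolist()),1,(0,255,0),-1)
for e in(-.035,.035):cv2.drawMarker(im,tuple(proj(c,[C[0]+e*np.cos(.895),C[1]+e*np.sin(.895),.114])[0].astype(int).tolist()),(255,0,255),0,9,1)
cv2.drawMarker(im,tuple(proj(c,[C[0]+.05*np.cos(.895),C[1]+.05*np.sin(.895),.08])[0].astype(int).tolist()),(255,255,0),0,9,1)
cv2.imwrite("pics/g.png",im)
```

```text
[ 0.52605102 -0.3555575   0.16017727] [ 0.77892556 -0.62711528 -0.00117865] 19.0
[(array([ 0.58182484, -0.36912348,  0.078     ]), np.int32(461), array([397.54446855, 215.20607375]))]
0.057658036800085306 -14.486724004552713
```

View pics/g.png

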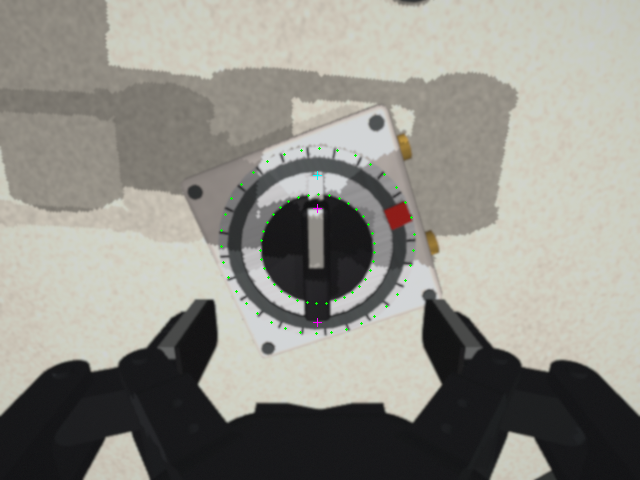

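The overlay fits the knob disc, bar and pointer (316,175), and the red mark is at (397,215). The turn is about 65.8° clockwise, so I descend and pinch.

>>> apply_moves(xyz=[[0,0,0.08],[0,0,0.08],[0,0,0.05],[0,0,0.03],[0,0,0],[0,0,0],[0,0,0],[0,0,0]], rot=[[0,0,0],[0,0,0],[0,0,0],[0,0,0],[0,0,0],[0,0,0],[0,0,0],[0,0,0]], hand=[1,1,1,1,0.5,0,-0.4,-0.7], force=50)

```text
clock: 20.05
position: [0.5244, -0.3544, 0.0877]
ee_rot: [-0.003, 0.902, 0.432, -0.001]
contact_force: [-2.4, 1.1, -2.1]
width: 0.0152
gripper_force: 48.8
```

>>> apply_moves(xyz=[[0,0,0],[0,0,0],[0,0,0],[0,0,0]], rot=[[0,0,0],[0,0,0],[0,0,0],[0,0,0]], hand=[-1,-1,-1,-1])

```text
clock: 20.55
position: [0.5244, -0.3544, 0.0877]
ee_rot: [-0.003, 0.902, 0.432, -0.001]
contact_force: [-3.6, 2.4, 5.6]
width: 0.0153
gripper_force: 50.4
```

Run:
```python
from knob import *
s,p,r=now();y=r.as_matrix()[:,1];a=np.degrees(np.arctan2(y[1],y[0]));print(p,a,s['width'],s['gripper_force'],s['contact_force'],s['moment'],s['clock'],"turn",a+104.4, (a+104.4)/60)
```

```text
[ 0.52439817 -0.35441204  0.08765838] -38.81434456429481 0.015271520421178159 50.41257083415985 [-3.63827978  2.44105224  5.62535109] [0.38248039 0.50630223 0.05332771] 20.55 turn 65.5856554357052 1.0930942572617535
```

>>> apply_moves(xyz=[[0,-0.005,0],[0,0,0],[0,0,0],[0,0,0],[0,0,0],[0,0,0]], rot=[[0,0,0],[0,0,0.09],[0,0,0.1],[0,0,0.1],[0,0,0.1],[0,0,0.1]], hand=[-1,-1,-1,-1,-1,-1])

```text
clock: 21.3
position: [0.5244, -0.3544, 0.0877]
ee_rot: [-0.001, 0.982, 0.187, -0.0]
contact_force: [-2.1, 1.8, 5.1]
width: 0.0152
gripper_force: 50.3
```

>>> apply_moves(xyz=[[0,0,0],[0,0,0],[0,0,0],[0,0,0],[0,0,0],[0,0,0],[0,0,0],[0,0,0]], rot=[[0,0,0.1],[0,0,0.1],[0,0,0.1],[0,0,0.1],[0,0,0.1],[0,0,0.1],[0,0,0],[0,0,0]], hand=[-1,-1,-1,-1,-1,-1,-1,-1])

```text
clock: 22.3
position: [0.5244, -0.3543, 0.0877]
ee_rot: [-0.001, 0.992, -0.124, -0.001]
contact_force: [-2.8, 1.7, 4.8]
width: 0.015
gripper_force: 50.4
```

Run:
```python
from knob import *
s,p,r=now();y=r.as_matrix()[:,1];a=np.degrees(np.arctan2(y[1],y[0]));print(p,a,s['width'],s['gripper_force'],s['contact_force'],s['moment'],s['clock'],"left",(a+104.6)/60)
```

```text
[ 0.52438983 -0.35427596  0.08766347] -104.19540170176724 0.015043330070680982 50.37434220314026 [-2.81662058  1.71625966  4.80907102] [ 0.29543875  0.28241046 -0.05709117] 22.3 left 0.00674330497054593
```

>>> apply_moves(xyz=[[0,0,0],[0,0,0],[0,0,0],[0,0,0],[0,0,0],[0,0,0]], rot=[[0,0,0.007],[0,0,0],[0,0,0],[0,0,0],[0,0,0],[0,0,0]], hand=[-1,-0.4,0.2,1,1,1])

```text
clock: 23.05
position: [0.5245, -0.3546, 0.0869]
ee_rot: [-0.001, 0.992, -0.127, -0.001]
contact_force: [-0.1, 0.8, 0.0]
width: 0.0855
gripper_force: 0.0
```

>>> apply_moves(xyz=[[0,0,-0.06],[0,0,-0.1],[0,0,-0.12],[0,0,-0.12],[0,0,-0.05],[0,0,0],[0,0,0]], rot=[[0,0,0],[0,0,0],[0,0,0],[0,0,0],[0,0,0],[0,0,0],[0,0,0]], hand=[1,1,1,1,1,1,1])

```text
clock: 23.92
position: [0.5239, -0.3543, 0.2201]
ee_rot: [-0.002, 0.992, -0.128, -0.002]
contact_force: [0.7, 0.1, -0.7]
width: 0.0852
gripper_force: 0.0
```

Run:
```python
from knob import *
from rig import get_image
s,p,r=now();d=get_image("wrist");print(p,s['width'],s['clock'])
c,m=mark(d,s);print(m)
k=proj(c,[.5255,-.3547,.08])[0];x,y=(k-[100,100]).astype(int);print(x,y)
a=cv2.resize(d["pixels"][y:y+200,x:x+200,::-1],(400,400),interpolation=cv2.INTER_CUBIC)
V=[get_image(n)["pixels"][:,:,::-1] for n in("scene","side")]
cv2.imwrite("pics/i.png",np.hstack([a,np.vstack([cv2.resize(V[0][80:480],(320,200)),cv2.resize(V[1][80:480],(320,200))])]))
```

```text
[ 0.52391368 -0.35434519  0.22014522] 0.0852200073069302 23.925
[(array([ 0.58195305, -0.36937469,  0.078     ]), np.int32(293), array([320.40273038, 155.16382253]))]
220 127
```

View pics/i.png

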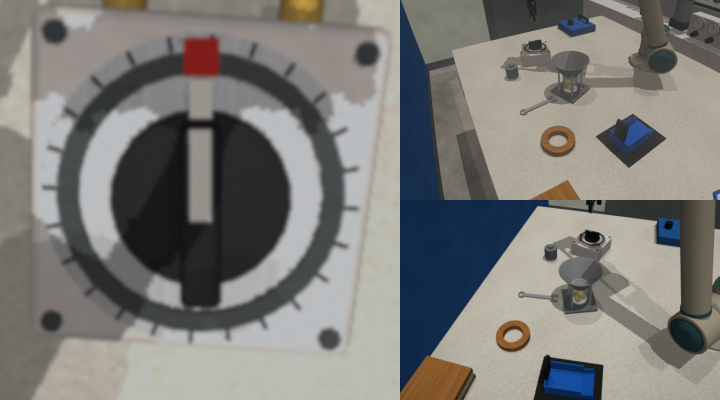

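The pointer at (200,100) runs straight to the red mark at (202,57). The scoop stands empty on its mat, and the roller, coil and wrench have not moved.

```bash
python3 -c "
from rig import job
print(job.sign_off())"
```

```text
the job is handed in; nothing more can be done
None
```

The job is handed in at about 24 s: the glue went through the funnel into the cartridge (four chunks clearly visible there; I infer the fifth from the weight drop and the empty scoop), the scoop stands empty on its mat, and the knob's pointer is on the red mark.

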